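# Lay out the observing kit on the beech board

### The job

Lay out tonight's kit on the beech board: stand the black eyepiece midway between the brass star diagonal and the grey counterweight, put the white lens cap squarely on top of it, and stand the chrome Barlow midway between the diagonal and the eyepiece, in line with them. Lay the smoked filter flat directly behind the eyepiece, on the walnut line that runs back towards the peg rail, 75 mm from centre to centre. Keep everything the same way up as you find it, and leave the bottle, the case and the brush where they are.

Things in the scene. Friction and masses are not known exactly. Their poses are not given: they have to be found in the camera images.
- eyepiece_mid (a point): Black Ramsden eyepiece with dew spots, loose, standing upright on its bright steel barrel: 56 mm tall, body 44 mm in diameter from 18 to 46 mm up, barrel below it 32 mm in diameter, flat top 36 mm in diameter. The point is its centre, 28 mm above its foot; z is up along its axis. About 0.12 kg.
- barlow_mid (a point): Chrome Barlow lens, loose, a bright tube standing upright on its wider end: 84 mm tall, 40 mm in diameter up to 45 mm, 32 mm in diameter above 49 mm. The point is its centre, 42 mm above its foot; z is up along its axis. About 0.14 kg.
- filter_mid (a point): Smoked glass neutral density filter in a black ring, its grey glass face up, loose, lying flat: a disc 48 mm in diameter and 10 mm thick. The point is its centre, 5 mm above its underside; z is up. About 0.04 kg.
- cap_mid (a point): White plastic lens cap, loose, lying flat: a solid disc 46 mm in diameter and 14 mm thick with a flat underside. The point is its centre, 7 mm above its underside; z is up. About 0.02 kg.
- board: Beech layout board fixed on the bench, 140 mm (x) by 340 mm (y), 4 mm thick; origin at the centre of its underside, z up, x points back towards the peg rail (away from the robot). A dark walnut line is inlaid along y at x = -35 mm, the row on which the diagonal and the counterweight stand; a second walnut line runs from the middle of that row back along +x.
- diagonal: Brass star diagonal fixed on the board at one end of the row, left or right, 140 mm from the row's middle: a 42 x 38 mm block 36 mm high, an upright barrel on top (70 mm high in all), a level barrel 31 mm in diameter that reaches 46 mm from the axis towards the robot (its -x). Origin: on the axis of the upright barrel, at the underside (4 mm above the bench).
- counterweight: Grey painted mount counterweight fixed on the board at the other end of the row, 140 mm from the row's middle: a squat cylinder 52 mm in diameter, 48 mm high with its small hub. Origin: centre of its underside (4 mm above the bench).
- bottle: Bystander: amber glass bottle, 44 mm in diameter, 100 mm tall, standing on the bench. Origin: centre of its underside.
- case: Bystander: closed grey plastic filter case, 70 x 70 x 30 mm, on the bench. Origin: centre of its underside.
- brush: Bystander: small dusting brush, 150 mm long, lying on the bench. Origin: underneath its middle.
There are look-alikes about, which are no part of the job. Leave any blue or purple look-alike of the counterweight alone.

How it is judged:
At the end, for the whole second after the job is handed in: At rest, upright (0.12 rad), released: eyepiece within 15 mm of the row's middle; cap on it, centres within 10 mm; Barlow within 15 mm of the row line, 55-85 mm from the diagonal, towards the eyepiece; filter flat, 60-90 mm behind the row, within 15 mm of the walnut line (x of eyepiece_mid in the frame of board between -0.05 and -0.02 m and y of eyepiece_mid in the frame of board between -0.015 and 0.015 m and z of eyepiece_mid in the frame of board between 0.028 and 0.036 m and horizontal distance between cap_mid and eyepiece_mid below 0.01 m and z of cap_mid in the frame of board between 0.063 and 0.071 m and x of barlow_mid in the frame of board between -0.05 and -0.02 m and horizontal distance between barlow_mid and diagonal between 0.055 and 0.085 m and horizontal distance between barlow_mid and counterweight below 0.227 m and z of barlow_mid in the frame of board between 0.042 and 0.05 m and x of filter_mid in the frame of board between 0.025 and 0.055 m and y of filter_mid in the frame of board between -0.015 and 0.015 m and z of filter_mid in the frame of board between 0.006 and 0.012 m and angle between each of eyepiece_mid, barlow_mid, filter_mid, cap_mid's own z axis and vertical below 0.12 rad and linear speed of each of eyepiece, barlow, filter, cap below 0.02 m/s); the robot touches nothing.
It fails at once if the bottle is moved by more than 20 mm (distance of bottle from where it was at the start of the episode above 0.02 m).
It fails at once if the case is moved by more than 20 mm (distance of case from where it was at the start of the episode above 0.02 m).
It fails at once if the brush is moved by more than 20 mm (distance of brush from where it was at the start of the episode above 0.02 m).
It also fails if it takes over 106 s, if anything falls off the work surface, if the arm or the gripper's body presses on something with over 40 N, if the wrist force passes 120 N, or if a joint passes its speed limit or range.

### The arm

A 7-joint arm with a two-finger parallel gripper is mounted at the origin on the work surface. World frame = base frame: x ahead of the robot, y to its left, z up, the work surface at z = 0. Lengths are in m, angles in rad, forces in N, time in s.
With the tool pointing down it reaches from about 0.4 to 0.9 m from the base axis. Payload 5.5 kg.
Tool frame: the origin (TCP) lies on the centre line of the jaws, within the pads' length; the fingertips stand 22 mm ahead of it and the grasp point (between the pads) lies 3 mm ahead of it; z points along the fingers, y is the line along which they close (so a half turn about z gives the same grasp; the last joint's range is limited). The gripper opens to 92 mm and grips with 3 to 60 N. Pads are 19 mm wide; open, the fingers measure 130 mm over their backs; the gripper's body (75 mm by 190 mm) begins 47 mm behind the grasp point.
Start: joints at [1.525, 0.501, -0.427, 1.55, 0.221, 1.138, -0.21], TCP at [0.198, -0.619, 0.249] pointing down, gripper open.
Joint ranges: [-2.88, 2.88], [-0.31, 2.03], [-1.54, 1.56], [0.2, 2.42], [-1.41, 4.55], [0.19, 2.02], [-2.57, 2.57]. Speed limits (rad/s): [2.57, 2.57, 3.14, 3.14, 3.14, 3.14, 3.14].

### API

Orientations are given as a unit quaternion [x, y, z, w].
In Python, from cell import get_obs, snapshot, camera_params, sign_off, find_in, tip_of gives the robot as it stands.
- The arm moves only by the tool arm_command, never from a script. Its argument "steps" is text: rows parted by semicolons, each of 5 numbers parted by spaces: the shift along the tool's x, y, z as a fraction of full scale, then the turn about the tool's z as a fraction of full scale, then the opening, from -1 (shut) to 1 (fully open). In form: x y z yaw gripper; .... A call has 1 to 10 rows; each row shifts and turns the commanded pose from where the row before left it, along the tool's axes as they then stand; what a row does not reach is not made up. Full scale, the value 1, is 20 cm for a shift and 2 pi rad for a turn. A row lasts 1/10 s, in which the tool goes at most 50 mm and 8.59 degrees, less where a joint would pass 70% of its speed; a pose out of reach is approached as far as the arm can. A call with a number of a shift or a turn outside -1 to 1 is refused whole. A call with a gripper value outside its range is refused whole. The fingers move at their own pace and stop on an object; "newtons" is the grip in N (left out, the last holds). Time passes only in rows, so rows that do not move let the fingers close. It gives the time, the measured TCP pose, the force, the opening and the grip force at its end, in the units of the state.
- get_obs(): the state, without advancing time (a new reading comes with each control period).
- snapshot(name): name is "side" or "top"; returns (picture, depth): 480x640x3 uint8, red, green, blue; 480x640 float32, m along the optical axis (not along the pixel's ray), 0 where there is no reading.
- camera_params(name): a dict with "fx", "fy", "cx", "cy" (pixels), "k1" (the pictures are not rectified: a ray, as slopes to the right and down, at radius r is drawn at 1 + k1 r^2 times it, then the intrinsics apply), "extrinsics" (4x4, takes a point from world to camera coordinates). Camera axes: x right, y up, looking along -z (the intrinsics and any distortion apply to the point x, -y, -z); pixel columns grow to the right and rows downward; lengths in m; the calibration is good to about 2 mm. A picture is of the moment at which its call begins. camera_params takes no time and is no camera call.
- sign_off(): hands the job in; it is judged then, once.
Trained networks look in the newest picture that a camera, given by its name, has taken for a name from the list of things; names that differ only in an ending like _2 or _b are one class to them, and where a whole thing is asked for, a point or a joint stands for the part that bears it (a point fixed in the world has none). Each returns a list of dicts, best first, with "score" (0 to 1); they miss things now and then, are a little off and sometimes report something else, mostly with a low value. They report only what shows in the picture. A call takes as long as a camera call. They do not tell look-alikes from the thing itself.
- find_in(label, camera): "point" ([x, y, z] in m, in the coordinates of the camera as it stood for that picture, good to about 4 mm: the middle of the surface that is visible of it).
- tip_of(label, camera): "point" ([x, y, z] in m, in the coordinates of the camera as it stood for that picture, good to about 4 mm: a listed point, or the origin of a listed thing).
The state is a dict: "clock": time; "qpos": joint angles; "joint_vel": joint speeds; "effort": joint torques, N m; "eef_pos": TCP position; "tcp_rot": TCP orientation; "ft_force": force on the tool from outside, world axes, zero at the start; "ft_torque": the same for the moment, N m; "finger_gap": finger opening in m; "grip_force": force on a finger pad.
Only numpy, scipy, OpenCV 4.12 (cv2) and the standard library are available. Lean on these libraries where they do the work, as an engineer would, in place of code of your own. Each camera call takes 0.05 s, during which the arm holds its last target. There are 200 camera calls.

## Working session

There is one attempt and no reset: what is moved stays moved. The work goes in short steps, Python scripts to look and compute and a tool call to move; the robot and the scene stay as the last step left them, time stands still between calls to the robot, and variables do not carry over. Pictures are saved under pics/ and viewed, at most 14 in all, crops included, and the job is handed in when it is done.

Besides the shell and the picture viewer there is one more tool, called after "Emit:" as name(argument=value, ...), one argument or row to a line, values as JSON. arm_command: Moves the arm, as the interface text tells. Shift numbers are shares of 20 cm and turn numbers shares of 2 pi rad, none past 1 either way. Its arguments: {"type":"object","properties":{"steps":{"type":"string"},"newtons":{"type":"number"}},"required":["steps"]}

```bash
mkdir -p pics; cat > h.py <<'E'
import numpy as np, cv2
from cell import get_obs, snapshot, camera_params, sign_off, find_in, tip_of
def w(cam,p):
    E=np.array(camera_params(cam)["extrinsics"]); return (np.linalg.inv(E)@np.r_[p,1])[:3]
def px(cam,P):
    c=camera_params(cam);E=np.array(c["extrinsics"]);q=(E@np.r_[P,1])[:3];s=np.array([q[0],-q[1]])/-q[2]
    s=s*(1+c["k1"]*(s@s)); return np.array([c["fx"]*s[0]+c["cx"],c["fy"]*s[1]+c["cy"]])
def unpx(cam,u,v,d):
    c=camera_params(cam);K=np.array([[c["fx"],0,c["cx"]],[0,c["fy"],c["cy"]],[0,0,1.]])
    s=cv2.undistortPoints(np.array([[[u,v]]],float),K,np.array([c["k1"],0,0,0.]))[0,0]
    return w(cam,[s[0]*d,-s[1]*d,-d])
E
python3 - <<'E'
from h import *
print(get_obs())
for c in ("top","side"):
    p,d=snapshot(c); cv2.imwrite(f"pics/{c}0.png",p[:,:,::-1]); np.savez(f"{c}0.npz",p=p,d=d)
    print(c,np.round(w(c,[0,0,0]),3))
    for n in "eyepiece_mid barlow_mid filter_mid cap_mid board diagonal counterweight bottle case brush".split():
        for f in (tip_of,):
            for r in f(n,c): 
                P=w(c,r["point"]); print(c,n,round(r["score"],2),np.round(P,3),np.round(px(c,P)))
E
```

```text
{'clock': 0.0, 'qpos': array([ 1.52522426,  0.50182331, -0.42676559,  1.55142444,  0.22081323,
        1.13832213, -0.2102877 ]), 'joint_vel': array([ 0.00071788,  0.00037526, -0.00029985, -0.00074185, -0.00223829,
        0.00026378,  0.00118745]), 'effort': array([ 2.02269607e-04, -5.66585040e+01, -5.81632733e+00, -2.79109293e+01,
       -6.87511289e-02,  3.07804823e-02,  1.48401377e-04]), 'eef_pos': array([ 0.19726532, -0.61866084,  0.24770209]), 'tcp_rot': array([ 9.88102201e-01,  1.53795701e-01, -1.30718742e-04, -9.51682034e-04]), 'ft_force': array([-0.58265131, -0.00795704, -0.31791458]), 'ft_torque': array([-0.01662635,  0.01626086, -0.03210446]), 'grip_force': 0.0, 'finger_gap': 0.09181989939897131}
top [ 0.292 -0.013  1.311]
top eyepiece_mid 0.86 [ 0.436 -0.31   0.03 ] [443. 275.]
top barlow_mid 0.81 [ 0.425 -0.088  0.039] [349. 280.]
top filter_mid 0.82 [0.427 0.282 0.004] [194. 282.]
top filter_mid 0.72 [ 0.669 -0.391  0.004] [469. 183.]
top cap_mid 0.6 [0.421 0.084 0.008] [276. 284.]
top diagonal 0.69 [0.615 0.173 0.006] [241. 205.]
top counterweight 0.82 [ 0.605 -0.204 -
[... 543 characters left out ...]
4 -0.   ] [272. 269.]
side diagonal 0.91 [0.615 0.178 0.006] [261. 317.]
side diagonal 0.53 [0.421 0.288 0.007] [337. 373.]
side counterweight 0.86 [ 0.563 -0.1    0.007] [304. 229.]
side counterweight 0.79 [ 0.602 -0.204 -0.001] [296. 201.]
side counterweight 0.78 [ 0.509 -0.217 -0.   ] [330. 201.]
side bottle 0.92 [0.569 0.36  0.001] [263. 395.]
side bottle 0.52 [0.421 0.087 0.005] [348. 296.]
side bottle 0.29 [ 0.427 -0.302  0.022] [364. 177.]
side case 0.95 [ 0.669 -0.396 -0.001] [286. 151.]
side case 0.16 [0.423 0.287 0.008] [336. 372.]
side brush 0.85 [ 0.495 -0.448 -0.001] [346. 146.]
side brush 0.33 [ 0.669 -0.397 -0.003] [286. 152.]
side brush 0.19 [ 0.563 -0.097  0.006] [303. 230.]
```

View pics/top0.png

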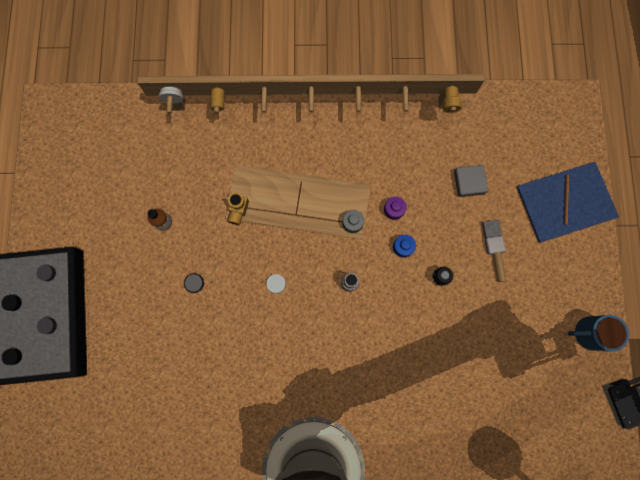

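View pics/side0.png

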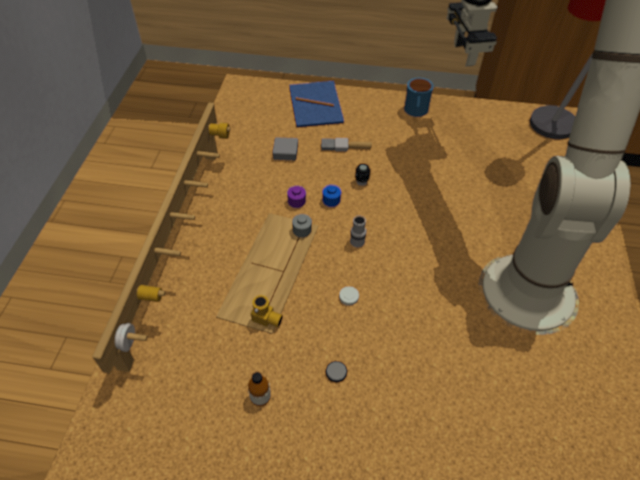

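The top picture shows the eyepiece at (443,275), the Barlow at (350,282), the cap at (276,284) and the filter at (194,283). The diagonal is at (236,205) and the grey counterweight at (353,221).
Possible mix-ups:
- **Counterweight:** purple (396,208) and blue (405,245). I choose the grey one on the board.
- **Filter:** the discs on the black tray (46,273), (12,303), (46,325), (12,356), and the case (471,181). I choose the lone disc at (194,283).
- **Eyepiece:** the dark tray spots and the bottle (156,216). I choose (443,275).
- **Cap:** the peg-hung white disc (171,96). I choose (276,284).

Next I check these in a close crop and refine the positions.

```bash
python3 - <<'E'
from h import *
G={"eye":(.433,-.308,.056),"bar":(.422,-.089,.084),"fil":(.424,.284,.010),"cap":(.42,.086,.014),"diag":(.615,.175,.074),"cw":(.563,-.10,.052)}
tiles=[]
for c in("top","side"):
    z=np.load(c+"0.npz");p,d=z["p"],z["d"];row=[]
    vv,uu=np.mgrid[:480,:640]
    k=camera_params(c);K=np.array([[k["fx"],0,k["cx"]],[0,k["fy"],k["cy"]],[0,0,1.]])
    s=cv2.undistortPoints(np.stack([uu.ravel(),vv.ravel()],1)[:,None].astype(float),K,np.array([k["k1"],0,0,0.]))[:,0]
    dd=d.ravel()[:,None];C=np.hstack([s[:,:1]*dd,-s[:,1:]*dd,-dd,np.ones_like(dd)])
    W=(C@np.linalg.inv(np.array(k["extrinsics"])).T)[:,:3]; W[d.ravel()==0]=9
    np.save(c+"W.npy",W)
    for n,g in G.items():
        m=(np.hypot(W[:,0]-g[0],W[:,1]-g[1])<.04)
        ring=(np.hypot(W[:,0]-g[0],W[:,1]-g[1])<.06)&(np.hypot(W[:,0]-g[0],W[:,1]-g[1])>.04)
        gz=np.median(W[ring,2]);top=np.percentile(W[m,2],97)
        q=W[m&(W[:,2]>top-.006)&(W[:,2]>gz+.004)]
        mm=(q.min(0)+q.max(0))/2
        print(c,n,"ground",round(gz,4),"top",round(top,4),len(q),"mean",np.round(q.mean(0),4),"mid",np.round(mm,4),"ext",np.round(np.ptp(q,axis=0),3))
        u,v=px(c,g).astype(int);t=p[v-22:v+22,u-22:u+22]
        row.append(cv2.resize(t,(130,130),interpolation=cv2.INTER_NEAREST))
    tiles.append(np.hstack(row))
b=p
t=cv2.resize(np.load("top0.npz")["p"][155:245,210:385],(780,401),interpolation=cv2.INTER_CUBIC)
cv2.imwrite("pics/crop.png",np.vstack(tiles)[:,:,::-1]);cv2.imwrite("pics/board.png",t[:,:,::-1])
E
```

```text
top eye ground 0.0002 top 0.0591 172 mean [ 0.4353 -0.3078  0.0568] mid [ 0.4352 -0.3072  0.0582] ext [0.035 0.036 0.01 ]
top bar ground 0.0002 top 0.0869 151 mean [ 0.4225 -0.0893  0.085 ] mid [ 0.4222 -0.0894  0.0858] ext [0.03  0.032 0.009]
top fil ground 0.0001 top 0.0139 272 mean [0.4262 0.2822 0.0113] mid [0.4313 0.2815 0.0138] ext [0.058 0.046 0.012]
top cap ground 0.0001 top 0.0176 237 mean [0.423  0.0852 0.0152] mid [0.4225 0.0856 0.017 ] ext [0.043 0.045 0.011]
top diag ground 0.0026 top 0.0774 183 mean [0.6131 0.1768 0.0748] mid [0.613  0.1782 0.0769] ext [0.036 0.041 0.011]
top cw ground 0.0017 top 0.0532 78 mean [ 0.5694 -0.0997  0.0518] mid [ 0.5681 -0.1014  0.0527] ext [0.047 0.024 0.011]
side eye ground 0.0002 top 0.0577 102 mean [ 0.4332 -0.3047  0.0557] mid [ 0.4326 -0.3057  0.0559] ext [0.034 0.041 0.008]
side bar ground -0.0001 top 0.086 109 mean [ 0.4206 -0.0867  0.0842] mid [ 0.4205 -0.0878  0.085 ] ext [0.03  0.037 0.01 ]
side fil ground -0.0001 top 0.0135 326 mean [0.4238 0.2843 0.0107] mid [0.4243 0.2841 0.0118] ext [0.046 0.047 0.009]
side cap ground -0.0 top 0.0169 223 mean [0.4205 0.088  0.0144] mid [0.4204 0.0869 0.016 ] ext [0.044 0.046 0.01 ]
side diag ground 0.0021 top 0.076 201 mean [0.6104 0.1795 0.0739] mid [0.6108 0.1804 0.0749] ext [0.037 0.043 0.01 ]
side cw ground 0.002 top 0.0523 62 mean [ 0.5666 -0.0965  0.051 ] mid [ 0.5646 -0.0985  0.0505] ext [0.028 0.026 0.009]
```

View pics/crop.png

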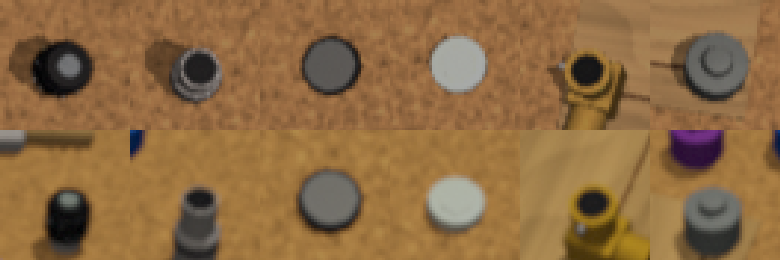

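View pics/board.png

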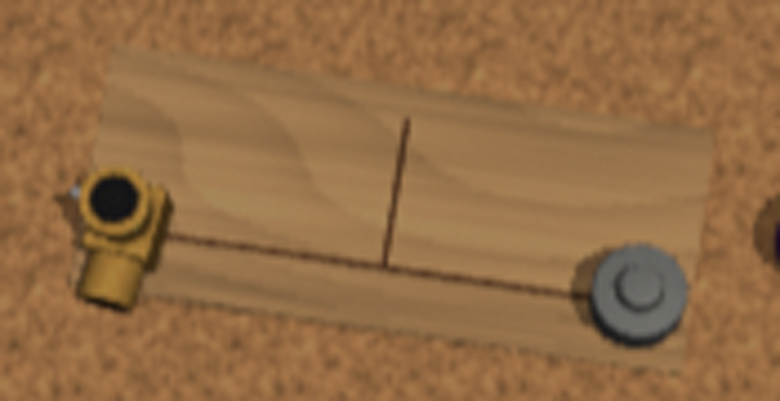

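The crops confirm every choice: black eyepiece, chrome Barlow, black-ringed grey filter, white cap, brass diagonal and grey counterweight, all upright. In the board picture the walnut lines meet at crop (386,267), the back line ends at (406,118), and the row runs (165,235)–(590,297).

```bash
python3 - <<'E'
from h import *
W=np.load("topW.npy").reshape(480,640,3)
def ray(u,v,z,c="top"):
    a=unpx(c,u,v,1.);o=w(c,[0,0,0]);t=(z-o[2])/(a[2]-o[2]);return o+t*(a-o)
f=lambda a,b:ray(210+(a+.5)/4.457-.5,155+(b+.5)/4.457-.5,.004)
J,E,L,R=f(386,267),f(406,118),f(165,235),f(590,297)
for n,q in dict(J=J,E=E,L=L,R=R).items():print(n,np.round(q,4))
d=L-R;print("row ang",np.arctan2(-d[0],d[1]), "back ang",np.arctan2(*(E-J)[[1,0]]))
# hub of cw, diag top
print("cw hub",f(640,285), ray(210+640/4.457,155+285/4.457,.052),"diag top",ray(210+115/4.457,155+198/4.457,.074))
S=np.load("side0.npz");b=cv2.resize(S["p"][190:340,200:340],(700,750)[::1],interpolation=cv2.INTER_CUBIC)[:,:];b=cv2.resize(b[:, :],(560,600));cv2.imwrite("pics/sb.png",b[:,:,::-1])
from scipy.spatial.transform import Rotation as Ro
print(Ro.from_quat(get_obs()["tcp_rot"]).as_matrix().round(3))
# eye mids by ray on top disks: mean of colours skipped
E
```

```text
J [0.5911 0.0369 0.004 ]
E [0.6761 0.0258 0.004 ]
L [0.6101 0.1588 0.004 ]
R [ 0.5735 -0.0751  0.004 ]
row ang -0.15529775299358353 back ang -0.12972750414812817
cw hub [ 0.58004187 -0.1026121   0.004     ] [ 0.56850484 -0.10021588  0.052     ] diag top [0.61221658 0.17524512 0.074     ]
[[ 0.953  0.304  0.   ]
 [ 0.304 -0.953 -0.   ]
 [ 0.     0.    -1.   ]]
```

View pics/sb.png

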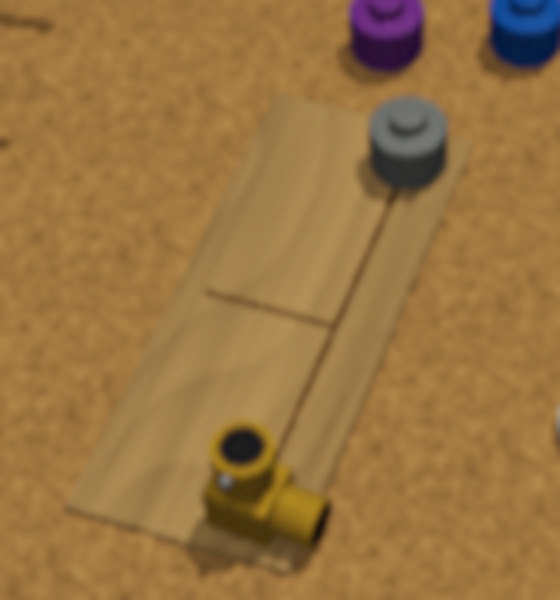

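The side crop shows the same junction at (332,326) and the back line's end at (207,292), so the walnut cross is visible in both views. First I turn the tool so its axes match the board's: tool x = board y, tool y = board x.

```bash
cat >> h.py <<'E'
from scipy.spatial.transform import Rotation as Ro
def to(x,y,z):
    o=get_obs();R=Ro.from_quat(o["tcp_rot"]).as_matrix()
    d=R.T@(np.array([x,y,z])-o["eef_pos"]);print("units",np.round(d/.2,3),"at",np.round(o["eef_pos"],4),"yaw",round(np.arctan2(R[1,0],R[0,0]),3),"t",round(o["clock"],2),"gap",round(o["finger_gap"],4),"F",np.round(o["ft_force"],1))
E
python3 - <<'E'
from h import *
def ray(u,v,z,c):
    a=unpx(c,u,v,1.);o=w(c,[0,0,0]);t=(z-o[2])/(a[2]-o[2]);return o+t*(a-o)
for a,b in((332,326),(207,292),(280,450),(392,195)): print(ray(200+a/4-.4,190+b/4-.4,.004,"side"))
E
```

```text
[0.59058656 0.03943472 0.004     ]
[0.6728197  0.02645665 0.004     ]
[0.60306991 0.13320742 0.004     ]
[ 0.57293714 -0.06936315  0.004     ]
```

Emit:
arm_command(
  steps="0 0 0 -0.022 1;0 0 0 -0.022 1;0 0 0 -0.022 1;0 0 0 -0.022 1;0 0 0 -0.022 1;0 0 0 -0.022 1;0 0 0 -0.022 1;0 0 0 -0.022 1",
)

```text
clock: 1.9
eef_pos: [0.1975, -0.6193, 0.2488]
tcp_rot: [0.758, 0.652, -0.0, 0.0]
ft_force: [0.6, 0.2, 0.4]
finger_gap: 0.0915
grip_force: 0.0
```

```bash
python3 -c "
from h import *
to(.4245,.283,.15);print(get_obs()['qpos'].round(2))"
```

```text
units [4.631 0.445 0.493] at [ 0.1975 -0.6193  0.2488] yaw 1.42 t 1.9 gap 0.0915 F [0.6 0.2 0.4]
[ 1.68  0.55 -0.66  1.54  0.36  1.17  0.8 ]
```

Emit:
arm_command(
  steps="0.15 0.2 0 0 1;0.15 0.2 0 0 1;0.15 0.2 0 0 1;0.15 0.2 0 0 1;0.15 0.2 0 0 1;0.2 0.1 0 0 1;0.2 0 0 0 1;0.2 0 0 0 1;0.2 0 0 0 1;0.2 0 0 0 1",
)

```text
clock: 2.9
eef_pos: [0.4695, -0.3061, 0.2488]
tcp_rot: [0.76, 0.65, -0.0, 0.0]
ft_force: [-0.2, 0.6, -0.4]
finger_gap: 0.0921
grip_force: 0.0
```

Emit:
arm_command(
  steps="0.24 -0.05 0 0 1;0.24 -0.05 0 0 1;0.24 -0.05 0 0 1;0.24 -0.05 0 0 1;0.24 -0.05 0 0 1;0.24 -0.05 0 0 1;0.24 -0.05 0 0 1;0.24 -0.05 0 0 1;0.24 -0.05 0 0 1;0.24 -0.05 0 0 1",
)

```text
clock: 3.9
eef_pos: [0.445, 0.1836, 0.2491]
tcp_rot: [0.76, 0.649, 0.0, 0.001]
ft_force: [1.0, -0.0, -1.1]
finger_gap: 0.0917
grip_force: 0.0
```

```bash
python3 -c "
from h import *
to(.4245,.283,.0235)"
```

```text
units [ 0.475 -0.181  1.128] at [0.445  0.1836 0.2491] yaw 1.414 t 3.9 gap 0.0917 F [ 1.  -0.  -1.1]
```

Emit:
arm_command(
  steps="0.2 -0.08 0.2 0 1;0.2 -0.08 0.2 0 1;0.075 -0.021 0.2 0 1;0 0 0.2 0 1;0 0 0.1 0 1;0 0 0 0 1;0 0 0 0 1",
)

```text
clock: 4.6
eef_pos: [0.4272, 0.2693, 0.0811]
tcp_rot: [0.76, 0.65, 0.0, -0.0]
ft_force: [-1.0, 0.5, 0.2]
finger_gap: 0.0917
grip_force: 0.0
```

```bash
python3 -c "
from h import *
to(.4245,.283,.0235)"
```

```text
units [ 0.065 -0.024  0.288] at [0.4272 0.2693 0.0811] yaw 1.415 t 4.6 gap 0.0917 F [-1.   0.5  0.2]
```

Emit:
arm_command(
  steps="0.065 -0.024 0.1 0 1;0 0 0.1 0 1;0 0 0.06 0 1;0 0 0.028 0 1;0 0 0 0 1;0 0 0 0 1",
)

```text
clock: 5.2
eef_pos: [0.425, 0.2827, 0.0239]
tcp_rot: [0.76, 0.65, 0.001, 0.0]
ft_force: [-0.2, 0.9, 0.0]
finger_gap: 0.092
grip_force: 0.0
```

```bash
python3 - <<'E'
from h import *
to(.4245,.283,.0235)
for c in("top","side"):
    snapshot(c)
    for r in tip_of("filter_mid",c):print(c,round(r["score"],2),w(c,r["point"]).round(3))
E
```

```text
units [ 0.001 -0.003  0.002] at [0.425  0.2827 0.0239] yaw 1.414 t 5.2 gap 0.092 F [-0.2  0.9  0. ]
side 0.51 [0.422 0.284 0.005]
```

Emit:
arm_command(
  steps="0 0 0 0 -1;0 0 0 0 -1;0 0 0 0 -1;0 0 0 0 -1;0 0 0 0 -1;0 0 0 0 -1;0 0 0 0 -1;0 0 0 0 -1",
  newtons=12,
)

```text
clock: 6.2
eef_pos: [0.4243, 0.2825, 0.0231]
tcp_rot: [0.76, 0.65, -0.0, 0.0]
ft_force: [-0.1, 0.9, 0.8]
finger_gap: 0.0477
grip_force: 12.0
```

Emit:
arm_command(
  steps="0 0 -0.1 0 -1;0 0 -0.2 0 -1;0 0 -0.2 0 -1;0 0.1 -0.2 0 -1;0 0.2 0 0 -1;0 0.2 0 0 -1;0 0.2 0 0 -1;0 0.2 0 0 -1;0 0.2 0 0 -1;0 0.2 0 0 -1",
)

```text
clock: 7.2
eef_pos: [0.6825, 0.2413, 0.1627]
tcp_rot: [0.76, 0.65, -0.0, 0.0]
ft_force: [0.1, 0.8, 0.7]
finger_gap: 0.0478
grip_force: 12.0
```

```bash
python3 -c "
from h import *
to(.665,.027,.0285)"
```

```text
units [-1.072  0.081  0.671] at [0.6825 0.2413 0.1627] yaw 1.414 t 7.2 gap 0.0478 F [0.1 0.8 0.7]
```

Emit:
arm_command(
  steps="-0.2 0.016 0 0 -1;-0.2 0.016 0 0 -1;-0.2 0.016 0 0 -1;-0.2 0.016 0 0 -1;-0.2 0.017 0.1 0 -1;-0.07 0 0.2 0 -1;0 0 0.2 0 -1;0 0 0.1 0 -1;0 0 0 0 -1;0 0 0 0 -1",
)

```text
clock: 8.2
eef_pos: [0.6644, 0.0299, 0.044]
tcp_rot: [0.76, 0.65, 0.001, -0.0]
ft_force: [0.7, 0.7, -0.4]
finger_gap: 0.0473
grip_force: 12.0
```

```bash
python3 -c "
from h import *
to(.665,.027,.0285)"
```

```text
units [-0.014  0.005  0.077] at [0.6644 0.0299 0.044 ] yaw 1.416 t 8.2 gap 0.0473 F [ 0.7  0.7 -0.4]
```

Emit:
arm_command(
  steps="-0.014 0.005 0.05 0 -1;0 0 0.027 0 -1;0 0 0 0 -1;0 0 0 0 -1;0 0 0 0 0.5;0 0 0 0 0.5;0 0 0 0 0.5;0 0 0 0 0.5;0 0 0 0 0.5",
)

```text
clock: 9.1
eef_pos: [0.6645, 0.0252, 0.0278]
tcp_rot: [0.76, 0.65, 0.0, 0.0]
ft_force: [-0.5, -0.4, -0.7]
finger_gap: 0.0689
grip_force: 0.0
```

```bash
python3 -c "
from h import *
to(.665,.027,.2)"
```

```text
units [ 0.009  0.001 -0.861] at [0.6645 0.0252 0.0278] yaw 1.415 t 9.1 gap 0.0689 F [-0.5 -0.4 -0.7]
```

Now up and over to the eyepiece.

Emit:
arm_command(
  steps="0 0 -0.1 0 1;0 0 -0.2 0 1;0 0 -0.2 0 1;0 0 -0.2 0 1;0 -0.1 -0.2 0 1;-0.14 -0.18 0 0 1;-0.14 -0.18 0 0 1;-0.14 -0.18 0 0 1;-0.2 -0.1 0 0 1;-0.2 -0.1 0 0 1",
)

```text
clock: 10.1
eef_pos: [0.4717, -0.1111, 0.209]
tcp_rot: [0.759, 0.651, -0.0, 0.001]
ft_force: [-0.1, -0.9, 0.5]
finger_gap: 0.0919
grip_force: 0.0
```

```bash
python3 - <<'E'
from h import *
for c in("top","side"):
    p,d=snapshot(c);cv2.imwrite(f"pics/{c}1.png",p[:,:,::-1])
    for r in tip_of("filter_mid",c):print(c,round(r["score"],2),w(c,r["point"]).round(3))
to(.434,-.3062,.029)
E
```

```text
top 0.63 [0.664 0.028 0.008]
side 0.51 [0.659 0.029 0.011]
side 0.18 [ 0.67  -0.398  0.001]
units [-0.987 -0.038  0.901] at [ 0.4727 -0.1121  0.2089] yaw 1.411 t 10.3 gap 0.0921 F [0.5 0.8 0.4]
```

Emit:
arm_command(
  steps="-0.2 -0.008 0 0 1;-0.2 -0.008 0 0 1;-0.2 -0.008 0 0 1;-0.2 -0.008 0 0 1;-0.18 -0.006 0 0 1;0 0 0.2 0 1;0 0 0.2 0 1;0 0 0.1 0 1;0 0 0 0 1;0 0 0 0 1",
)

```text
clock: 11.3
eef_pos: [0.4369, -0.3017, 0.1086]
tcp_rot: [0.759, 0.651, 0.001, 0.0]
ft_force: [0.1, 0.2, 0.9]
finger_gap: 0.0922
grip_force: 0.0
```

```bash
python3 -c "
from h import *
to(.434,-.3062,.035)"
```

```text
units [-0.025 -0.011  0.368] at [ 0.4369 -0.3017  0.1086] yaw 1.417 t 11.3 gap 0.0922 F [0.1 0.2 0.9]
```

Emit:
arm_command(
  steps="-0.025 -0.011 0.1 0 1;0 0 0.15 0 1;0 0 0.118 0 1;0 0 0 0 1;0 0 0 0 -1;0 0 0 0 -1;0 0 0 0 -1;0 0 0 0 -1;0 0 0 0 -1;0 0 0 0 -1",
  newtons=15,
)

```text
clock: 12.3
eef_pos: [0.4322, -0.3078, 0.0344]
tcp_rot: [0.76, 0.65, 0.0, 0.0]
ft_force: [0.8, 0.1, 0.5]
finger_gap: 0.0483
grip_force: 0.4
```

Emit:
arm_command(
  steps="0 0 0 0 -1;0 0 0 0 -1;0 0 0 0 -1;0 0 -0.05 0 -1;0 0 -0.15 0 -1;0 0 -0.2 0 -1;0 0 -0.2 0 -1;0 0 -0.2 0 -1;0.2 0 0 0 -1;0.2 0 0 0 -1",
)

```text
clock: 13.3
eef_pos: [0.4447, -0.2292, 0.1957]
tcp_rot: [0.761, 0.648, 0.0, 0.001]
ft_force: [0.8, 1.3, -1.0]
finger_gap: 0.0435
grip_force: 15.0
```

```bash
python3 -c "
from h import *
to(.5908,.038,.04)"
```

```text
units [1.437 0.507 0.777] at [ 0.4447 -0.2292  0.1957] yaw 1.411 t 13.3 gap 0.0435 F [ 0.8  1.3 -1. ]
```

Emit:
arm_command(
  steps="0.2 0.07 0 0 -1;0.2 0.07 0 0 -1;0.2 0.07 0 0 -1;0.2 0.07 0 0 -1;0.2 0.07 0 0 -1;0.2 0.07 0 0 -1;0.2 0.07 0 0 -1;0.037 0.017 0.1 0 -1;0 0 0.2 0 -1;0 0 0.2 0 -1",
)

```text
clock: 14.3
eef_pos: [0.5897, 0.0403, 0.0938]
tcp_rot: [0.76, 0.65, 0.0, 0.0]
ft_force: [0.9, -0.1, -2.8]
finger_gap: 0.0437
grip_force: 15.0
```

```bash
python3 -c "
from h import *
to(.5908,.038,.039)"
```

```text
units [-0.01   0.007  0.274] at [0.5897 0.0403 0.0938] yaw 1.416 t 14.3 gap 0.0437 F [ 0.9 -0.1 -2.8]
```

Emit:
arm_command(
  steps="-0.01 0.007 0.1 0 -1;0 0 0.1 0 -1;0 0 0.05 0 -1;0 0 0.024 0 -1;0 0 0 0 -1;0 0 0 0 -1;0 0 0 0 0.25;0 0 0 0 0.25;0 0 0 0 0.25;0 0 0 0 0.25",
)

```text
clock: 15.3
eef_pos: [0.5906, 0.0373, 0.0396]
tcp_rot: [0.76, 0.65, 0.0, 0.0]
ft_force: [-0.7, -0.1, 0.3]
finger_gap: 0.0573
grip_force: 0.0
```

Emit:
arm_command(
  steps="0 0 0 0 0.25;0 0 -0.05 0 0.25;0 0 -0.1 0 0.25;0 0 -0.2 0 0.25;0 0 -0.2 0 0.25;0 0 -0.2 0 1;0 0 -0.1 0 1;0 -0.2 0 0 1;0 -0.2 0 0 1;0 -0.2 0 0 1",
)

```text
clock: 16.3
eef_pos: [0.4705, 0.0565, 0.2098]
tcp_rot: [0.76, 0.65, 0.0, 0.0]
ft_force: [-0.1, 1.5, 0.5]
finger_gap: 0.0903
grip_force: 0.0
```

```bash
python3 - <<'E'
from h import *
to(.4214,-.0885,.029)
for c in("top","side"):
    p,d=snapshot(c);cv2.imwrite(f"pics/{c}2.png",p[:,:,::-1])
    for n in ("eyepiece_mid","filter_mid","cap_mid","barlow_mid"):
      for r in tip_of(n,c):print(c,n,round(r["score"],2),w(c,r["point"]).round(3))
E
```

```text
units [-0.754 -0.131  0.904] at [0.4705 0.0565 0.2098] yaw 1.415 t 16.3 gap 0.0903 F [-0.1  1.5  0.5]
top filter_mid 0.61 [0.665 0.028 0.008]
top cap_mid 0.53 [ 0.668 -0.39   0.002]
top barlow_mid 0.38 [ 0.424 -0.084  0.04 ]
side eyepiece_mid 0.82 [0.587 0.039 0.03 ]
side filter_mid 0.81 [0.66  0.03  0.012]
side cap_mid 0.8 [0.422 0.089 0.004]
side barlow_mid 0.66 [ 0.419 -0.091  0.042]
```

View pics/side2.png

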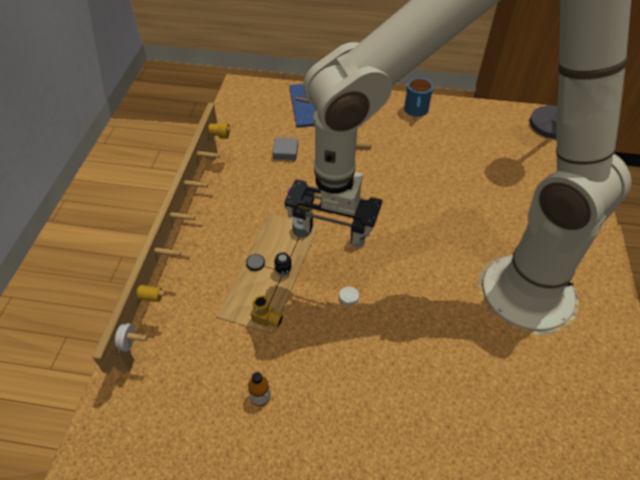

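The side view shows the eyepiece upright at (283,263) on the junction and the filter flat at (256,262). The Barlow is next. At 84 mm tall it must be gripped about 42 mm up so its top stays clear of the gripper body.

Emit:
arm_command(
  steps="-0.2 -0.04 0 0 1;-0.2 -0.04 0 0 1;-0.2 -0.04 0 0 1;-0.154 -0.011 0 0 1;0 0 0.2 0 1;0 0 0.2 0 1;0 0 0 0 1;0 0 0 0 1",
)

```text
clock: 17.6
eef_pos: [0.4227, -0.088, 0.1294]
tcp_rot: [0.76, 0.65, 0.0, -0.001]
ft_force: [-0.6, -0.9, 0.9]
finger_gap: 0.092
grip_force: 0.0
```

```bash
python3 -c "
from h import *
to(.4214,-.0885,.045)"
```

```text
units [-0.004 -0.005  0.422] at [ 0.4227 -0.088   0.1294] yaw 1.416 t 17.6 gap 0.092 F [-0.6 -0.9  0.9]
```

Emit:
arm_command(
  steps="-0.004 -0.005 0.1 0 1;0 0 0.15 0 1;0 0 0.12 0 1;0 0 0.05 0 1;0 0 0 0 -1;0 0 0 0 -1;0 0 0 0 -1;0 0 0 0 -1;0 0 0 0 -1;0 0 0 0 -1",
  newtons=15,
)

```text
clock: 18.6
eef_pos: [0.4217, -0.0898, 0.0456]
tcp_rot: [0.76, 0.65, 0.0, 0.0]
ft_force: [0.7, -0.2, -0.7]
finger_gap: 0.0485
grip_force: 0.0
```

Emit:
arm_command(
  steps="0 0 0 0 -1;0 0 0 0 -1;0 0 0 0 -1;0 0 0 0 -1",
)

```text
clock: 19.0
eef_pos: [0.4216, -0.0897, 0.0454]
tcp_rot: [0.76, 0.65, 0.0, 0.0]
ft_force: [-0.4, 0.4, 3.4]
finger_gap: 0.0394
grip_force: 15.0
```

Emit:
arm_command(
  steps="0 0 -0.05 0 -1;0 0 -0.15 0 -1;0 0 -0.2 0 -1;0 0 -0.2 0 -1;0 0 -0.2 0 -1;0.2 0 -0.1 0 -1;0.2 0 0 0 -1;0.2 0 0 0 -1;0 0 0 0 -1",
)

```text
clock: 19.9
eef_pos: [0.4402, 0.0352, 0.2265]
tcp_rot: [0.757, 0.653, 0.002, -0.0]
ft_force: [0.5, -0.3, -1.4]
finger_gap: 0.0392
grip_force: 15.0
```

```bash
python3 - <<'E'
from h import *
to(.6013,.1072,.05)
p,d=snapshot("side");u,v=px("side",get_obs()["eef_pos"]).astype(int)
cv2.imwrite("pics/held.png",cv2.resize(p[v-60:v+60,u-60:u+60],(480,480))[:,:,::-1])
E
```

```text
units [0.472 0.743 0.885] at [0.4402 0.0352 0.2265] yaw 1.424 t 19.9 gap 0.0392 F [ 0.5 -0.3 -1.4]
```

View pics/held.png

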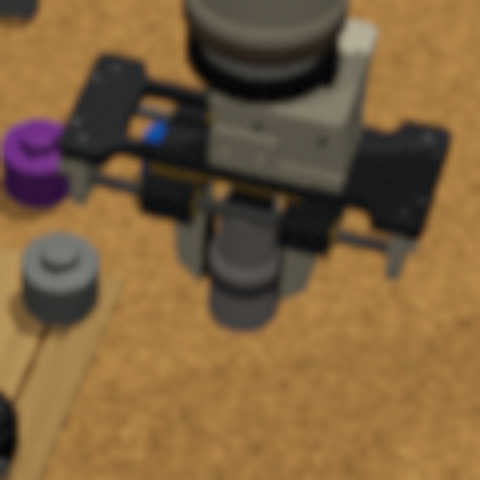

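The Barlow hangs upright between the pads. Carry it over.

Emit:
arm_command(
  steps="0.1 0.15 0 0 -1;0.1 0.15 0 0 -1;0.1 0.15 0 0 -1;0.1 0.15 0 0 -1;0.072 0.143 0 0 -1;0 0 0.2 0 -1;0 0 0.2 0 -1;0 0 0.2 0 -1;0 0 0 0 -1;0 0 0 0 -1",
)

```text
clock: 20.95
eef_pos: [0.6011, 0.0981, 0.1052]
tcp_rot: [0.76, 0.65, -0.001, -0.001]
ft_force: [0.6, -0.4, -0.8]
finger_gap: 0.0395
grip_force: 15.0
```

```bash
python3 -c "
from h import *
to(.6013,.1072,.05)"
```

```text
units [ 0.045 -0.005  0.276] at [0.6011 0.0981 0.1052] yaw 1.414 t 20.95 gap 0.0395 F [ 0.6 -0.4 -0.8]
```

Emit:
arm_command(
  steps="0.045 -0.005 0.05 0 -1;0 0 0.1 0 -1;0 0 0.08 0 -1;0 0 0.046 0 -1;0 0 0 0 -1;0 0 0 0 -1;0 0 0 0 0.2;0 0 0 0 0.2;0 0 0 0 0.2;0 0 0 0 0.2",
)

```text
clock: 21.95
eef_pos: [0.6022, 0.1081, 0.0504]
tcp_rot: [0.76, 0.65, 0.0, 0.0]
ft_force: [-0.9, -0.3, -0.6]
finger_gap: 0.0552
grip_force: 0.0
```

Emit:
arm_command(
  steps="0 0 0 0 0.2;0 0 0 0 0.2;0 0 -0.05 0 0.2;0 0 -0.1 0 0.2;0 0 -0.2 0 0.2;0 0 -0.2 0 0.2;0 0 -0.2 0 0.2;0 0 -0.15 0 1;0 -0.2 0 0 1;0 -0.2 0 0 1",
)

```text
clock: 22.95
eef_pos: [0.5234, 0.1215, 0.2329]
tcp_rot: [0.76, 0.65, 0.002, 0.001]
ft_force: [-1.4, -0.2, 1.3]
finger_gap: 0.0746
grip_force: 0.0
```

```bash
python3 - <<'E'
from h import *
to(.422,.0865,.025)
for c in("top","side"):
    p,d=snapshot(c)
    for n in ("eyepiece_mid","cap_mid","barlow_mid"):
      for r in tip_of(n,c):print(c,n,round(r["score"],2),w(c,r["point"]).round(3))
cv2.imwrite("pics/side3.png",cv2.resize(p[180:380,180:440],(780,600))[:,:,::-1])
E
```

```text
units [-0.254 -0.478  1.037] at [0.5234 0.1215 0.2329] yaw 1.414 t 22.95 gap 0.0746 F [-1.4 -0.2  1.3]
top eyepiece_mid 0.44 [0.592 0.034 0.035]
side eyepiece_mid 0.65 [0.588 0.042 0.029]
side eyepiece_mid 0.63 [0.42  0.088 0.001]
side cap_mid 0.84 [0.418 0.088 0.002]
```

View pics/side3.png

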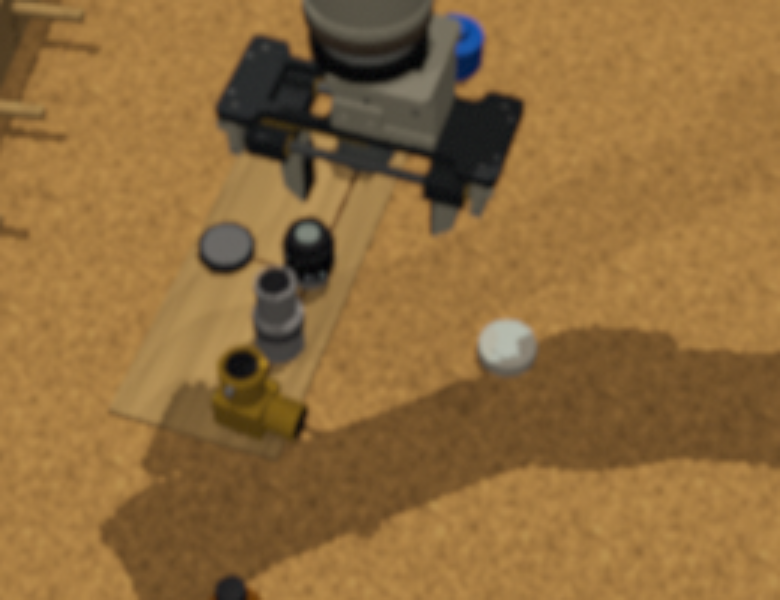

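The Barlow stands at (280,310) in the crop, between the diagonal (245,390) and the eyepiece (308,245). The cap lies at (507,345). Now the cap.

Emit:
arm_command(
  steps="-0.08 -0.16 0 0 1;-0.08 -0.16 0 0 1;-0.094 -0.158 0 0 1;0 0 0.2 0 1;0 0 0.2 0 1;0 0 0.2 0 1;0 0 0.2 0 1;0 0 0 0 1;0 0 0 0 1",
)

```text
clock: 24.25
eef_pos: [0.4207, 0.0862, 0.0702]
tcp_rot: [0.76, 0.65, -0.0, -0.001]
ft_force: [-0.1, 0.5, 0.8]
finger_gap: 0.0917
grip_force: 0.0
```

```bash
python3 -c "
from h import *
to(.422,.0865,.026)"
```

```text
units [0.003 0.007 0.221] at [0.4207 0.0862 0.0702] yaw 1.416 t 24.25 gap 0.0917 F [-0.1  0.5  0.8]
```

Emit:
arm_command(
  steps="0.003 0.007 0.1 0 1;0 0 0.08 0 1;0 0 0.041 0 1;0 0 0 0 1;0 0 0 0 -1;0 0 0 0 -1;0 0 0 0 -1;0 0 0 0 -1;0 0 0 0 -1;0 0 0 0 -1",
  newtons=10,
)

```text
clock: 25.25
eef_pos: [0.4221, 0.0856, 0.026]
tcp_rot: [0.76, 0.65, 0.0, 0.0]
ft_force: [-0.2, -0.5, -0.4]
finger_gap: 0.0481
grip_force: 0.0
```

Emit:
arm_command(
  steps="0 0 0 0 -1;0 0 0 0 -1;0 0 0 0 -1;0 0 -0.05 0 -1;0 0 -0.15 0 -1;0 0 -0.2 0 -1;0 0 -0.2 0 -1;0 0 -0.2 0 -1;0 0 -0.1 0 -1;0 0 0 0 -1",
)

```text
clock: 26.25
eef_pos: [0.4239, 0.0861, 0.2089]
tcp_rot: [0.76, 0.65, 0.002, 0.002]
ft_force: [-0.1, -0.4, 0.7]
finger_gap: 0.0457
grip_force: 10.0
```

```bash
python3 - <<'E'
from h import *
to(.5908,.038,.0875)
def cloud(c):
    p,d=snapshot(c);vv,uu=np.mgrid[:480,:640];k=camera_params(c);K=np.array([[k["fx"],0,k["cx"]],[0,k["fy"],k["cy"]],[0,0,1.]])
    s=cv2.undistortPoints(np.stack([uu.ravel(),vv.ravel()],1)[:,None].astype(float),K,np.array([k["k1"],0,0,0.]))[:,0]
    dd=d.ravel()[:,None];C=np.hstack([s[:,:1]*dd,-s[:,1:]*dd,-dd,np.ones_like(dd)])
    W=(C@np.linalg.inv(np.array(k["extrinsics"])).T)[:,:3];W[d.ravel()==0]=9;return W,p
for c in("top","side"):
    W,p=cloud(c)
    for n,g,z in(("eye",(.5908,.038),.06),("bar",(.6013,.1072),.088)):
        q=W[(np.hypot(W[:,0]-g[0],W[:,1]-g[1])<.03)&(abs(W[:,2]-z)<.005)]
        print(c,n,len(q),q.mean(0).round(4) if len(q) else "",((q.min(0)+q.max(0))/2).round(4) if len(q) else "")
    for n in ("eyepiece_mid","barlow_mid","cap_mid"):
      for r in tip_of(n,c):print(c,n,round(r["score"],2),w(c,r["point"]).round(3))
u,v=px("side",get_obs()["eef_pos"]).astype(int)
cv2.imwrite("pics/held2.png",cv2.resize(p[v-60:v+60,u-60:u+60],(480,480))[:,:,::-1])
E
```

```text
units [-0.108  0.858  0.612] at [0.4239 0.0861 0.2089] yaw 1.414 t 26.25 gap 0.0457 F [-0.1 -0.4  0.7]
top eye 174 [0.5917 0.0373 0.0601] [0.592  0.0366 0.06  ]
top bar 133 [0.6025 0.1071 0.0881] [0.6025 0.108  0.0879]
top eyepiece_mid 0.62 [0.591 0.036 0.034]
top eyepiece_mid 0.32 [0.664 0.027 0.009]
top barlow_mid 0.73 [0.602 0.112 0.044]
top cap_mid 0.26 [ 0.672 -0.388  0.004]
side eye 145 [0.5893 0.0395 0.0596] [0.5894 0.0386 0.0596]
side bar 135 [0.5997 0.1102 0.0875] [0.6001 0.1087 0.0879]
side eyepiece_mid 0.89 [0.584 0.038 0.027]
side barlow_mid 0.76 [0.599 0.11  0.043]
side cap_mid 0.82 [0.42  0.085 0.182]
```

View pics/held2.png

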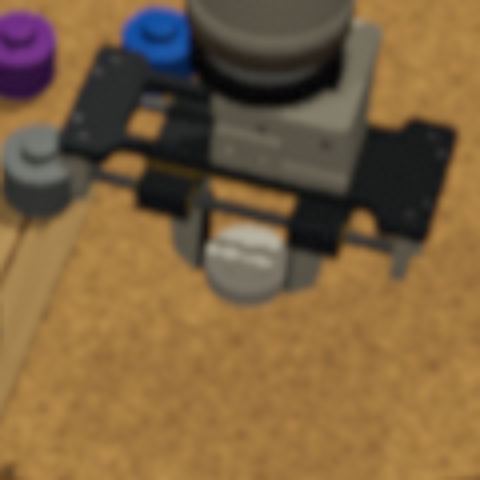

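The cap is held level between the pads. The eyepiece measures (0.5905, 0.0384), so I move over it.

Emit:
arm_command(
  steps="-0.02 0.17 0 0 -1;-0.02 0.17 0 0 -1;-0.02 0.17 0 0 -1;-0.02 0.17 0 0 -1;-0.028 0.178 0 0 -1;0 0 0.2 0 -1;0 0 0.2 0 -1;0 0 0.1 0 -1;0 0 0 0 -1;0 0 0 0 -1",
)

```text
clock: 27.65
eef_pos: [0.5881, 0.0383, 0.1056]
tcp_rot: [0.76, 0.65, -0.0, -0.001]
ft_force: [-0.1, -0.6, -0.6]
finger_gap: 0.0454
grip_force: 10.0
```

```bash
python3 -c "
from h import *
to(.5905,.0378,.087)"
```

```text
units [-0.001  0.012  0.093] at [0.5881 0.0383 0.1056] yaw 1.415 t 27.65 gap 0.0454 F [-0.1 -0.6 -0.6]
```

Emit:
arm_command(
  steps="-0.001 0.012 0.04 0 -1;0 0 0.03 0 -1;0 0 0.02 0 -1;0 0 0 0 -1;0 0 0 0 -1",
)

```text
clock: 28.15
eef_pos: [0.5907, 0.0371, 0.0881]
tcp_rot: [0.76, 0.65, 0.0, 0.0]
ft_force: [0.3, 0.2, 0.1]
finger_gap: 0.0451
grip_force: 10.0
```

```bash
python3 -c "
from h import *
to(.5905,.0378,.087)"
```

```text
units [ 0.003 -0.001  0.005] at [0.5907 0.0371 0.0881] yaw 1.415 t 28.15 gap 0.0451 F [0.3 0.2 0.1]
```

Emit:
arm_command(
  steps="0.003 0 0.008 0 -1;0 0 0 0 -1;0 0 0 0 0.3;0 0 0 0 0.3;0 0 0 0 0.3;0 0 0 0 0.3;0 0 0 0 0.3;0 0 0 0 0.3",
)

```text
clock: 28.95
eef_pos: [0.5907, 0.0376, 0.0863]
tcp_rot: [0.76, 0.65, 0.0, 0.0]
ft_force: [-0.7, 0.3, -0.6]
finger_gap: 0.0598
grip_force: 0.0
```

Emit:
arm_command(
  steps="0 0 -0.05 0 0.3;0 0 -0.1 0 0.3;0 0 -0.2 0 0.3;0 0 -0.2 0 0.3;0 -0.2 0 0 0.3;0 -0.2 0 0 0.3;0 -0.2 0 0 0.3;-0.2 -0.1 0 0 0.3;-0.2 -0.1 0 0 0.3;0 0 0 0 0.3",
)

```text
clock: 29.95
eef_pos: [0.4162, -0.023, 0.1956]
tcp_rot: [0.763, 0.646, -0.004, 0.001]
ft_force: [-0.2, 0.3, -0.2]
finger_gap: 0.0596
grip_force: 0.0
```

```bash
python3 - <<'E'
from h import *
to(.5905,.0378,.087)
J=np.array([.5908,.038]);a=.151;bx=np.array([np.cos(a),-np.sin(a)]);by=np.array([np.sin(a),np.cos(a)])
I=[]
for c in("top","side"):
    p,d=snapshot(c);I.append(p)
    for n in ("eyepiece_mid","cap_mid","barlow_mid","filter_mid","bottle","case","brush"):
      for r in tip_of(n,c)[:1]:
        P=w(c,r["point"]);e=P[:2]-J;print(c,n,round(r["score"],2),P.round(3),"board xy",round(e@bx-.035,4),round(e@by,4))
cv2.imwrite("pics/end.png",np.hstack([cv2.resize(I[0][150:270,200:320],(400,400)),cv2.resize(I[1][220:340,210:330],(400,400))])[:,:,::-1])
E
```

```text
units [0.447 0.812 0.537] at [ 0.4162 -0.023   0.1956] yaw 1.405 t 29.95 gap 0.0596 F [-0.2  0.3 -0.2]
top eyepiece_mid 0.55 [0.593 0.034 0.035] board xy -0.0324 -0.0041
top cap_mid 0.69 [0.59  0.037 0.067] board xy -0.0357 -0.0012
top barlow_mid 0.76 [0.605 0.113 0.042] board xy -0.0319 0.0759
top filter_mid 0.5 [0.661 0.029 0.009] board xy 0.0357 0.0014
top bottle 0.75 [ 0.572  0.364 -0.   ] board xy -0.1024 0.3192
top case 0.77 [ 0.669 -0.39   0.006] board xy 0.107 -0.4109
top brush 0.74 [ 0.499 -0.443  0.002] board xy -0.0533 -0.4895
side eyepiece_mid 0.63 [0.583 0.04  0.03 ] board xy -0.0428 0.0008
side cap_mid 0.54 [0.588 0.039 0.065] board xy -0.0382 0.0003
side barlow_mid 0.78 [0.597 0.109 0.043] board xy -0.0394 0.0708
side filter_mid 0.69 [0.662 0.028 0.011] board xy 0.0372 0.0013
side bottle 0.62 [ 0.571  0.365 -0.003] board xy -0.1033 0.3202
side case 0.69 [ 0.669 -0.395  0.001] board xy 0.1077 -0.4159
side brush 0.57 [ 0.494 -0.445  0.002] board xy -0.058 -0.4926
```

View pics/end.png

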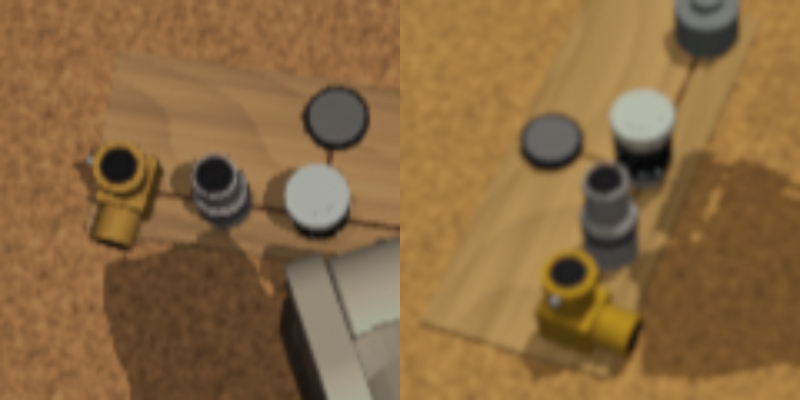

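The final views show all the pieces in place and within tolerance. The cap sits squarely on the eyepiece at (317,195), the Barlow is on the row at (218,190), and the filter is on the back line at (337,117). The bystanders are unmoved and the arm is clear.

```bash
python3 -c "
from h import *
print(get_obs()['joint_vel'].round(3)); print(sign_off())"
```

```text
[ 0.004 -0.002 -0.    -0.001 -0.     0.001 -0.   ]
the job is handed in; nothing more can be done
None
```

I handed the job in at about 30 s: the eyepiece with its cap, the Barlow and the filter all measured within tolerance in the last camera check, and the bottle, case and brush had not moved; the sign-off gave no verdict.

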